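# Lay out the dive-stall goods on their shadow boards

## Robot

A 7-joint arm with a two-finger parallel gripper is mounted at the origin on the work surface. World frame = base frame: x ahead of the robot, y to its left, z up, the work surface at z = 0. Lengths are in m, angles in rad, forces in N, time in s.
With the tool pointing down it reaches from about 0.375 to 0.925 m from the base axis. Payload 3.1 kg.
Tool frame: the origin (TCP) lies midway between the tips of the shut fingers; the grasp point (between the pads) lies r.grip_depth behind it (r.grip_depth is the distance from the TCP to the grasp point, in m); z points along the fingers, y is the line along which they close (so a half turn about z gives the same grasp; the last joint's range is limited). The gripper opens to 85 mm and grips with 20 to 120 N. Pads are 22 mm wide; open, the fingers measure 114 mm over their backs; the gripper's body (76 mm by 85 mm) begins 54 mm behind the grasp point. The pads swing forward as they close: fully open they stand 13 mm farther back than shut.
Start: joints at [1.016, 0.383, 0.044, 1.598, -0.018, 1.161, -0.05], TCP at [0.287, -0.583, 0.231] pointing down, gripper open.
Joint ranges: [-2.61, 2.61], [-0.41, 2.15], [-1.48, 1.57], [0, 2.5], [-1.57, 4.71], [0.05, 1.97], [-2.85, 2.85]. Speed limits (rad/s): [2.79, 2.79, 3.14, 3.14, 3.14, 3.14, 3.14].

## Interface

Orientations are given as [roll, pitch, yaw] about the fixed x, y, z axes, in that order (R = Rz(yaw) Ry(pitch) Rx(roll)).
In Python, from cell import r gives the robot as it stands. The module is installed in compiled form; this text tells all that it offers.
- The arm moves only by the shell command python3 -m inch 'ROWS' [OPENING]. ROWS is JSON, a list of rows, each a list of 2 entries, a list of its own where there are three numbers: the shift along the tool's x, y, z in mm, then the turn, a rotation vector about the tool's x, y, z in rad. In form: [[[tx, ty, tz], [wx, wy, wz]], ...]. A call has 1 to 8 rows; each row shifts and turns the commanded pose from where the row before left it, along the tool's axes as they then stand; what a row does not reach is not made up. A row lasts 1/10 s, in which the tool goes at most 50 mm and 8.59 degrees, less where a joint would pass 70% of its speed; a pose out of reach is approached as far as the arm can. A call with a gripper value outside its range is refused whole. OPENING is the opening, from 0 (shut) to 1 (fully open), set as the call begins (- or left out, the last holds). The fingers move at their own pace and stop on an object; the grip force is fixed at half the most. Time passes only in rows, so rows that do not move let the fingers close. It gives the time, the measured TCP pose, the force, the opening and the grip force at its end, in the units of the state.
- r.get_obs(): the state, without advancing time (a new reading comes with each control period).
- r.camera(name): name is "side" or "top" or "wrist"; returns a dict with "image" (480x640x3 uint8, red, green, blue), "camera_matrix" (3x3 intrinsics, pixels), "dist" ([k1, k2, p1, p2, k3] as OpenCV has them; the pictures are not rectified), "camera_from_world" (4x4, takes a point from world to camera coordinates). Camera axes: x right, y down, z forward; pixel columns grow to the right and rows downward; lengths in m; the calibration is good to about 2 mm. A picture is of the moment at which its call begins. There is no depth.
- r.finish_job(): hands the job in; it is judged then, once.
The state is a dict: "t": time; "joint_positions": joint angles; "joint_velocities": joint speeds; "joint_torque": joint torques, N m; "eef_pos": TCP position; "eef_rot": TCP orientation; "contact_force": force on the tool from outside, world axes, zero at the start; "torque": the same for the moment, N m; "width": opening from 0.0 (shut) to 1.0 (fully open); "gripper_force": force on a finger pad.
Only numpy, scipy, OpenCV 4.12 (cv2) and the standard library are available. Lean on these libraries where they do the work, as an engineer would, in place of code of your own. Each camera call takes 0.05 s, during which the arm holds its last target. There are 200 camera calls.

## Task

Set out the second-hand diving gear for sale: lay each of the four pieces (bar manifold, cross-shaped hose splitter, lead weight, round gauge) on the white display board whose dark outline has its shape, lying flat, centred on the outline and turned to match it. Leave the little brass helmet and the glass tumbler standing where they are.

Things in the scene. Friction and masses are not known exactly. Their poses are not given: they have to be found in the camera images.
- manifold: loose steel bar manifold, a dumbbell-like bar 130 mm long, 0.3 to 0.52 kg: a square block 34 x 30 x 30 mm in the middle and a nut 24 x 30 x 30 mm at each end, joined by an 18 mm round tube at half height; a black round knob (28 mm across, from 30 to 48 mm high) on the middle block. Lies flat on its blocks. Origin: centre of the underside; x along the bar, y across it (grip the middle block across y, 30 mm wide), z up. The same either way round.
- splitter: loose steel hose splitter, 0.22 to 0.39 kg: an upright round turret 40 mm across and 45 mm high with four arms forming a plus sign 90 mm across; arms 16 mm thick (nuts near their tips 21 mm thick), all below 23 mm, so the turret can be gripped above them in any direction. Origin: centre of the turret's underside; x and y along the arms, z up. The same at every quarter turn.
- weight: loose dark grey lead dive weight, a block 62 x 40 x 30 mm with two narrow strap slots through it, 0.48 to 0.75 kg. Origin: centre of the underside; x along the 62 mm side, y along the 40 mm side (grip across y), z up. The same either way round.
- gauge: loose round black pressure gauge, a puck 56 mm across and 32 mm high with a white dial on top, 0.13 to 0.24 kg. Origin: centre of the underside, z up. It may lie on its outline turned any way.
- manifold_board: fixed white display board, 150 x 56 mm, 8 mm thick, lying flat on the table; on its top a dark felt outline of the bar manifold (dumbbell) (the felt is 2 to 5 mm larger all round than the piece and level with the board). Origin: centre of the board's underside (z = 0), under the centre of the outline; the thing goes on its top, 8 mm above. x along the 150 mm side: the manifold's x goes along it, either way round.
- splitter_board: fixed white display board, 110 x 110 mm, 8 mm thick, lying flat on the table; on its top a dark felt outline of the splitter (plus sign) (the felt is 2 to 5 mm larger all round than the piece and level with the board). Origin: centre of the board's underside (z = 0), under the centre of the outline; the thing goes on its top, 8 mm above. x and y along the arms of the plus: any quarter turn fits.
- weight_board: fixed white display board, 100 x 76 mm, 8 mm thick, lying flat on the table; on its top a dark felt outline of the weight (rectangle, 70 x 48 mm) (the felt is 2 to 5 mm larger all round than the piece and level with the board). Origin: centre of the board's underside (z = 0), under the centre of the outline; the thing goes on its top, 8 mm above. x along the long side: the weight's x goes along it, either way round.
- gauge_board: fixed white display board, 90 x 90 mm, 8 mm thick, lying flat on the table; on its top a dark felt outline of the gauge (disc, 66 mm across) (the felt is 2 to 5 mm larger all round than the piece and level with the board). Origin: centre of the board's underside (z = 0), under the centre of the outline; the thing goes on its top, 8 mm above. Any turn of the gauge fits.
- helmet: Bystander: leave it standing where it is. A loose souvenir brass diver's helmet, 44 mm across, 56 mm high. Origin: centre of the underside. It stands among the goods.
- tumbler: Bystander: leave it standing where it is. A loose green glass tumbler, 50 mm across, 60 mm high. Origin: centre of the underside. It stands among the goods. (A flat white card 3 mm thick also lies there; all other stall goods stand along the table's far edge and sides.)
Things that resemble listed ones, but are neither listed nor needed, are in the scene too. Leave any brown or pink look-alike of the weight_board alone.

How it is judged:
At the end, for the whole second after the job is handed in: Each of the four pieces rests, at rest and level (within 0.1 rad), on top of its own board, its centre within 12 mm of the outline's centre, and (all but the round gauge) turned within 0.22 rad of the outline: manifold and weight either way round, splitter at any quarter turn (horizontal distance between manifold and manifold_board below 0.012 m and z of manifold in the frame of manifold_board between 0.005 and 0.012 m and angle between each of manifold, splitter, weight, gauge's own z axis and vertical below 0.1 rad and linear speed of each of manifold, splitter, weight, gauge below 0.02 m/s and angle between the x axis of manifold and the x axis of manifold_board, either way round below 0.22 rad and horizontal distance between splitter and splitter_board below 0.012 m and z of splitter in the frame of splitter_board between 0.005 and 0.012 m and (angle between the x axis of splitter and the x axis of splitter_board, either way round below 0.22 rad or angle between the x axis of splitter and the y axis of splitter_board, either way round below 0.22 rad) and horizontal distance between weight and weight_board below 0.012 m and z of weight in the frame of weight_board between 0.005 and 0.012 m and angle between the x axis of weight and the x axis of weight_board, either way round below 0.22 rad and horizontal distance between gauge and gauge_board below 0.012 m and z of gauge in the frame of gauge_board between 0.005 and 0.012 m); the robot touches nothing.
It fails at once if the brass helmet is knocked over or pushed more than 30 mm (angle between helmet's own z axis and vertical above 0.5 rad or distance of helmet from where it was at the start of the episode above 0.03 m).
It fails at once if the tumbler is knocked over or pushed more than 30 mm (angle between tumbler's own z axis and vertical above 0.5 rad or distance of tumbler from where it was at the start of the episode above 0.03 m).
It also fails if it takes over 115 s, if anything falls off the work surface, if the arm or the gripper's body presses on something with over 40 N, if the wrist force passes 120 N, or if a joint passes its speed limit or range.

## Working session

There is one attempt and no reset: what is moved stays moved. The work goes in short steps, Python scripts to look and compute and a shell command to move; the robot and the scene stay as the last step left them, time stands still between calls to the robot, and variables do not carry over. Pictures are saved under pics/ and viewed, at most 15 in all, crops included, and the job is handed in when it is done.

```bash
mkdir -p pics; python3 - <<'E'
from cell import r
import cv2
o=r.get_obs();print({k:o[k] for k in('t','eef_pos','eef_rot','width')},r.grip_depth)
for n in('top','side'):
    c=r.camera(n);cv2.imwrite(f'pics/{n}0.png',c['image'][:,:,::-1])
    print(n,c['camera_matrix'],c['dist'],c['camera_from_world'])
E
```

```text
{'t': 0.0, 'eef_pos': array([ 0.28627825, -0.58250145,  0.22986471]), 'eef_rot': array([-3.13892493e+00,  1.55527610e-04,  4.56903257e-01]), 'width': 0.9963572630508033} 0.0187
top [[450.77551223   0.         321.40344152]
 [  0.         450.77551223 244.87079305]
 [  0.           0.           1.        ]] [0.00062968 0.         0.         0.         0.        ] [[-0.01941748 -0.99979703 -0.00537235  0.02061152]
 [-0.99702462  0.019764   -0.07450699  0.46503785]
 [ 0.07459804  0.00390963 -0.99720602  0.98894594]
 [ 0.          0.          0.          1.        ]]
side [[436.38032845   0.         317.02463747]
 [  0.         436.38032845 238.75208194]
 [  0.           0.           1.        ]] [-0.05540478  0.          0.          0.          0.        ] [[-0.78187165 -0.62340325  0.00671686  0.38687861]
 [-0.30636753  0.37481796 -0.87501453  0.17417821]
 [ 0.5429693  -0.68620688 -0.48405005  0.64667261]
 [ 0.          0.          0.          1.        ]]
```

View pics/top0.png

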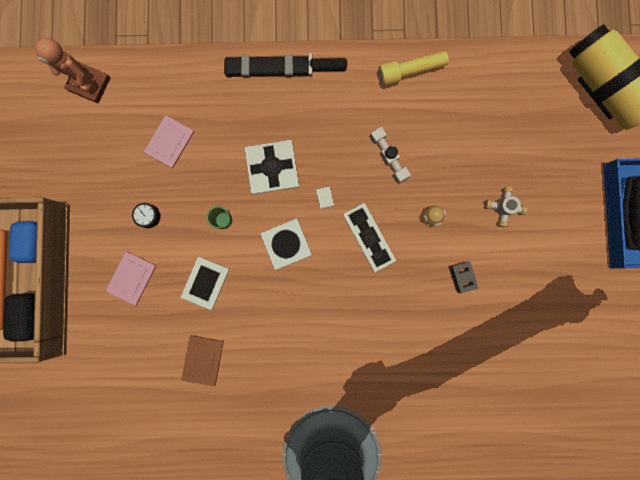

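View pics/side0.png

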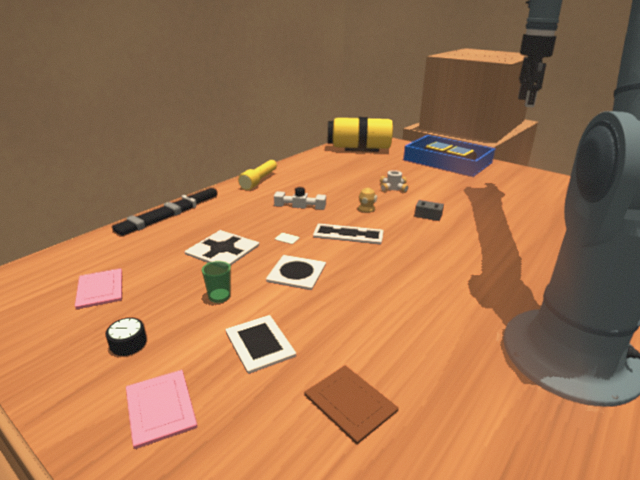

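The top view shows these pieces:
- manifold at (390,155)
- splitter at (510,206)
- weight at (464,277)
- gauge at (146,215)

The white boards are:
- splitter board at (272,166)
- gauge board at (286,243)
- manifold board at (370,237)
- weight board at (205,283)

There are four candidates for weight_board: white at (205,283), pink at (169,141) and (131,278), and brown at (203,360). Only the white one has the dark rectangle described. The helmet is at (433,216) and the tumbler at (219,217).

```bash
cat > h.py <<'E'
import numpy as np,cv2
from cell import r
from scipy.spatial.transform import Rotation as R
def ray(c,px,z):
    px=np.array(px,float).reshape(-1,1,2)
    n=cv2.undistortPoints(px,c['camera_matrix'],c['dist']).reshape(-1,2)
    T=c['camera_from_world'];A=T[:3,:3].T;o=-A@T[:3,3]
    d=np.c_[n,np.ones(len(n))]@A.T
    return (o+d*((z-o[2])/d[:,2])[:,None])[:,:2]
def proj(c,p):
    T=c['camera_from_world'];q,_=cv2.projectPoints(np.array(p,float).reshape(-1,1,3),cv2.Rodrigues(T[:3,:3])[0],T[:3,3],c['camera_matrix'],c['dist']);return q.reshape(-1,2)
def rect(p):
    """centre mm, sides mm, yaw of long side deg"""
    (c,(w,h),a)=cv2.minAreaRect((p*1000).astype(np.float32))
    if w<h:w,h,a=h,w,a+90
    return np.round(c,1),round(w,1),round(h,1),round((a+90)%180-90,1)
def blob(m,near=None):
    cs,_=cv2.findContours(m.astype(np.uint8),cv2.RETR_EXTERNAL,cv2.CHAIN_APPROX_NONE)
    return max(cs,key=cv2.contourArea).reshape(-1,2)
E
python3 - <<'E'
from h import *
c=r.camera('top');im=c['image'];hsv=cv2.cvtColor(im,cv2.COLOR_RGB2HSV)
S=hsv[...,1].astype(int);V=hsv[...,2].astype(int)
def go(name,u,v,h,cond,z):
    m=np.zeros(S.shape,bool);m[v-h:v+h,u-h:u+h]=cond[v-h:v+h,u-h:u+h]
    b=blob(m);print(name,rect(ray(c,b,z)),'px',np.mean(b,0).round())
wh=(S<60)&(V>130); 
for n,u,v,h in(('splB',272,166,36),('gauB',286,243,32),('manB',370,237,40),('weiB',205,283,34)):
    go(n,u,v,h,wh,.008); go(n+' felt',u,v,h-12 if n!='manB' else 34,(V<60),.008)
ob=S<70
go('weight',464,277,22,(S<110),.03);go('spl',510,206,26,ob,.02);go('man',390,155,34,ob,.03);go('gauge dial',146,215,22,wh,.032);go('gauge',146,215,22,(S<110),.016)
go('knob',390,153,12,V<60,.048)
gr=(hsv[...,0]>45)&(hsv[...,0]<90)&(S>60);go('tumbler',219,217,22,gr,.03)
for u,v,h,n in((464,277,25,'w'),):
    pass
cv2.imwrite('pics/c1.png',np.hstack([cv2.resize(im[v-30:v+30,u-30:u+30,::-1],(260,260),interpolation=cv2.INTER_CUBIC) for u,v in((464,277),(510,206),(205,283))]))
E
```

```text
splB (array([648.1, 122.7]), 110.6, 108.9, 7.9) px [271. 166.]
splB felt (array([649.2, 123.2]), 78.0, 77.7, -36.4) px [271. 166.]
gauB (array([470.3,  92.3]), 90.2, 89.3, 21.4) px [286. 244.]
gauB felt (array([470.2,  92.6]), 60.8, 60.4, 25.5) px [285. 244.]
manB (array([481.5, -96.4]), 150.3, 56.2, 27.1) px [369. 237.]
manB felt (array([482. , -96.5]), 131.7, 34.3, 27.3) px [369. 237.]
weiB (array([385.9, 275.7]), 99.6, 75.9, -23.3) px [204. 283.]
weiB felt (array([386. , 276.1]), 65.9, 44.6, -23.0) px [204. 283.]
weight (array([ 387.6, -298.5]), 62.7, 46.9, 15.1) px [463. 277.]
spl (array([ 544.5, -404.6]), 59.7, 57.1, -61.0) px [507. 206.]
man (array([ 664.4, -145.2]), 130.4, 35.2, 28.9) px [390. 154.]
gauge dial (array([539.6, 404.3]), 42.5, 42.4, 88.9) px [143. 214.]
gauge (array([541. , 406.9]), 61.2, 51.9, 74.8) px [147. 216.]
knob (array([ 663.5, -144.3]), 24.6, 24.2, -1.2) px [391. 152.]
tumbler (array([530.9, 238.3]), 51.4, 44.7, 88.9) px [219. 218.]
```

View pics/c1.png

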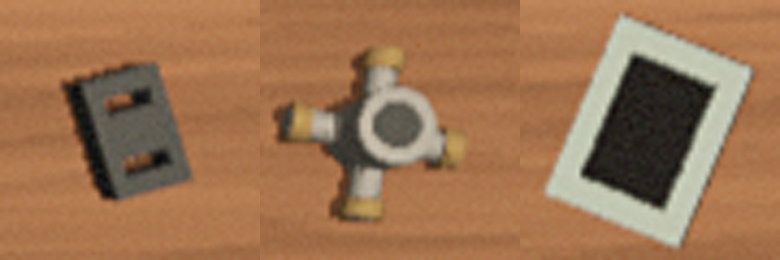

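The crop confirms the weight (dark, two slots), the splitter, and the white board with the dark rectangle, which is weight_board at (205,283). I start with the splitter.

```bash
cat >> h.py <<'E'
def plan(x,y,z,yaw,n,start=None):
    """constant row (shift mm, turn) that repeated n times reaches the pose (mm, deg)"""
    o=r.get_obs();p=o['eef_pos']*1000;ya=o['eef_rot'][2]
    if start is not None:p=np.array(start[:3]);ya=np.radians(start[3])
    w=-(np.radians(yaw)-ya)/n
    M=sum(np.array([[np.cos(ya-i*w),np.sin(ya-i*w)],[np.sin(ya-i*w),-np.cos(ya-i*w)]]) for i in range(n))
    s=np.linalg.solve(M,[x-p[0],y-p[1]])
    print(f'n={n} row=[[{s[0]:.1f},{s[1]:.1f},{-(z-p[2])/n:.1f}],[0,0,{w:.4f}]]')
E
python3 - <<'E'
from h import *
c=r.camera('top');im=c['image'];hsv=cv2.cvtColor(im,cv2.COLOR_RGB2HSV)
S=hsv[...,1].astype(int);V=hsv[...,2].astype(int);print(V[277,464],V[277,470],V[277,455])
def go(name,u,v,h,cond,z):
    m=np.zeros(S.shape,bool);m[v-h:v+h,u-h:u+h]=cond[v-h:v+h,u-h:u+h]
    b=blob(m);print(name,rect(ray(c,b,z)))
go('turret',511,205,11,(S<50),.045)
go('wtop',464,277,20,(S<110)&(V>60),.03)
plan(515,-410,200,35.5,7)
E
```

```text
98 100 28
turret (array([ 543.4, -402.2]), 46.2, 46.1, -1.2)
wtop (array([ 388.4, -301.5]), 62.6, 40.5, 14.9)
n=7 row=[[40.7,-4.9,4.3],[0,0,-0.0233]]
```

```bash
python3 -m inch '[[[43,-6,4],[0,0,-0.023]],[[43,-6,4],[0,0,-0.023]],[[43,-6,4],[0,0,-0.023]],[[43,-6,4],[0,0,-0.023]],[[43,-6,4],[0,0,-0.023]],[[43,-6,4],[0,0,-0.023]],[[43,-6,4],[0,0,-0.023]],[[0,0,0],[0,0,0]]]' 1
python3 - <<'E'
from h import *
c=r.camera('wrist');cv2.imwrite('pics/w1.png',c['image'][:,:,::-1]);print(r.get_obs()['eef_pos'],r.get_obs()['eef_rot'])
print(proj(c,[[.543,-.402,.045],[.543,-.402,0]]))
E
```

```text
t: 1.0
eef_pos: [0.533, -0.3861, 0.2022]
eef_rot: [-3.138, -0.007, 0.632]
contact_force: [0.6, 1.8, -0.8]
width: 1.002
gripper_force: 0.0
[ 0.52979907 -0.39017307  0.2024415 ] [-3.13922344e+00 -2.95663370e-03  6.27577344e-01]
[[341.62471278 214.66763828]
 [338.73953673 200.41600774]]
```

View pics/w1.png

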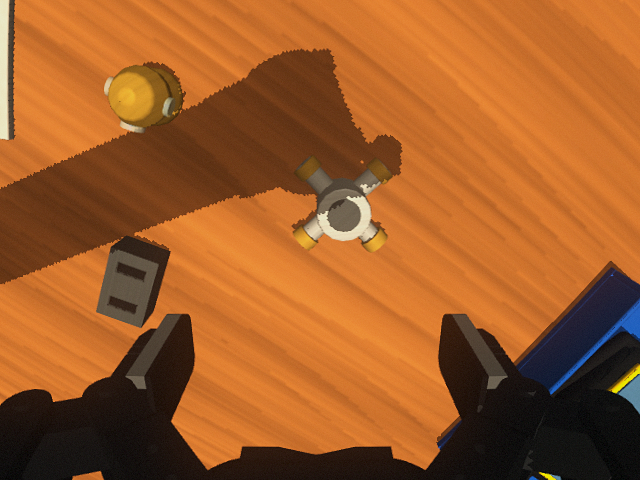

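The wrist view shows the splitter turret at (345,213), with its nuts at (308,168), (378,172), (305,238) and (374,238). The helmet is well away at (145,97).

```bash
python3 - <<'E'
from h import *
c=r.camera('wrist')
print(ray(c,[[344.5,213]],.045)*1000)
n=ray(c,[[308,168],[378,170],[374,238],[305,238]],.011)*1000
print(n.mean(0),[np.degrees(np.arctan2(*(a-b)[::-1]))%90 for a,b in((n[0],n[2]),(n[1],n[3]))])
t=ray(c,[[344.5,213]],.045)[0]*1000
plan(*t,75,4); print(r.get_obs()['eef_pos'])
E
```

```text
[[ 541.46211925 -407.58802565]]
[ 539.58636437 -408.33686856] [np.float64(79.05620131706355), np.float64(80.2056444570416)]Traceback (most recent call last):
  File "<stdin>", line 7, in <module>
TypeError: plan() missing 1 required positional argument: 'n'
```

```bash
python3 - <<'E'
from h import *
plan(541.5,-406,90,35,4)
E
```

```text
n=4 row=[[1.1,4.6,28.2],[0,0,0.0029]]
```

```bash
python3 -m inch '[[[1.1,4.6,28],[0,0,0.003]],[[1.1,4.6,28],[0,0,0.003]],[[1.1,4.6,28],[0,0,0.003]],[[1.1,4.6,28],[0,0,0.003]],[[0,0,0],[0,0,0]],[[0,0,0],[0,0,0]],[[0,0,0],[0,0,0]]]' 1
python3 - <<'E'
from h import *
c=r.camera('wrist');cv2.imwrite('pics/w2.png',c['image'][:,:,::-1])
plan(541.5,-406,24,35,4)
E
```

```text
t: 1.8
eef_pos: [0.5403, -0.4104, 0.0934]
eef_rot: [3.138, -0.001, 0.604]
contact_force: [-0.4, 0.1, 0.1]
width: 1.0
gripper_force: 0.0
n=4 row=[[0.7,-0.7,17.5],[0,0,-0.0015]]
```

View pics/w2.png

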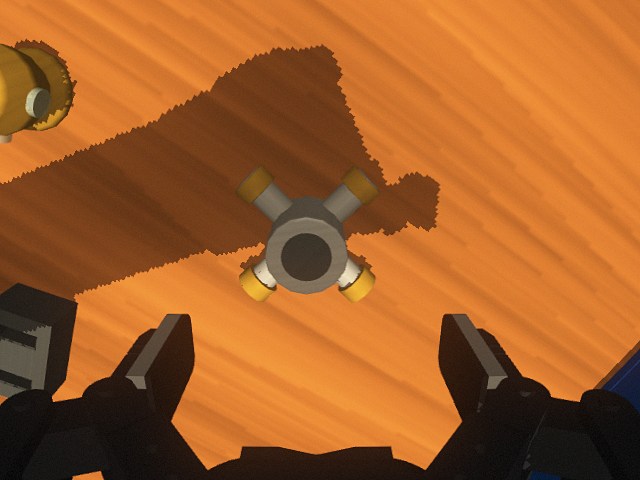

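The turret is at (306,252), centred between the fingers to within a few millimetres.

```bash
python3 - <<'E'
from h import *
c=r.camera('wrist')
t=ray(c,[[306,252]],.045)[0]*1000;o=r.get_obs();print(t,o['eef_pos'],o['eef_rot'])
plan(t[0],t[1],24,35,2)
E
```

```text
[ 546.35577501 -401.9843204 ] [ 0.54090049 -0.4099078   0.09378351] [ 3.13774502e+00 -1.22753801e-03  6.05248694e-01]
n=2 row=[[4.5,-1.7,34.9],[0,0,-0.0028]]
```

```bash
python3 -m inch '[[[4,-1.5,20],[0,0,0]],[[4,-1.5,20],[0,0,0]],[[0,0,16],[0,0,0]],[[0,0,13],[0,0,0]],[[0,0,0],[0,0,0]],[[0,0,0],[0,0,0]]]' 1
python3 -m inch '[[[0,0,0],[0,0,0]],[[0,0,0],[0,0,0]],[[0,0,0],[0,0,0]],[[0,0,0],[0,0,0]],[[0,0,0],[0,0,0]],[[0,0,0],[0,0,0]],[[0,0,0],[0,0,0]]]' 0
python3 -c "
from h import *
plan(648,123,150,53.3,13,[545,-403,150,35])"
```

```text
t: 2.5
eef_pos: [0.5447, -0.4021, 0.0224]
eef_rot: [3.141, 0.0, 0.605]
contact_force: [0.1, 0.6, 0.6]
width: 0.995
gripper_force: 0.0
t: 3.2
eef_pos: [0.5456, -0.4021, 0.0235]
eef_rot: [3.14, -0.001, 0.606]
contact_force: [-1.0, -0.4, 5.1]
width: 0.444
gripper_force: 60.9
n=13 row=[[33.7,-24.0,0.0],[0,0,-0.0246]]
```

```bash
python3 -m inch '[[[0,0,-40],[0,0,0]],[[0,0,-45],[0,0,0]],[[0,0,-40],[0,0,0]],[[34,-24,0],[0,0,-0.025]],[[34,-24,0],[0,0,-0.025]],[[34,-24,0],[0,0,-0.025]],[[34,-24,0],[0,0,-0.025]],[[34,-24,0],[0,0,-0.025]]]'
python3 -m inch '[[[34,-24,0],[0,0,-0.025]],[[34,-24,0],[0,0,-0.025]],[[34,-24,0],[0,0,-0.025]],[[34,-24,0],[0,0,-0.025]],[[34,-24,0],[0,0,-0.025]],[[34,-24,0],[0,0,-0.025]],[[0,0,0],[0,0,0]],[[0,0,0],[0,0,0]]]'
python3 -c "
from h import *
plan(648.5,123,60,53.3,4)
c=r.camera('wrist');cv2.imwrite('pics/w3.png',c['image'][:,:,::-1])"
```

```text
t: 4.0
eef_pos: [0.6052, -0.201, 0.1454]
eef_rot: [-3.139, 0.002, 0.732]
contact_force: [0.4, -0.2, -2.9]
width: 0.447
gripper_force: 61.4
t: 4.8
eef_pos: [0.6451, 0.0462, 0.1456]
eef_rot: [-3.139, 0.002, 0.886]
contact_force: [0.6, -0.9, -2.4]
width: 0.442
gripper_force: 61.4
n=4 row=[[15.6,-11.2,21.4],[0,0,-0.0111]]
```

View pics/w3.png

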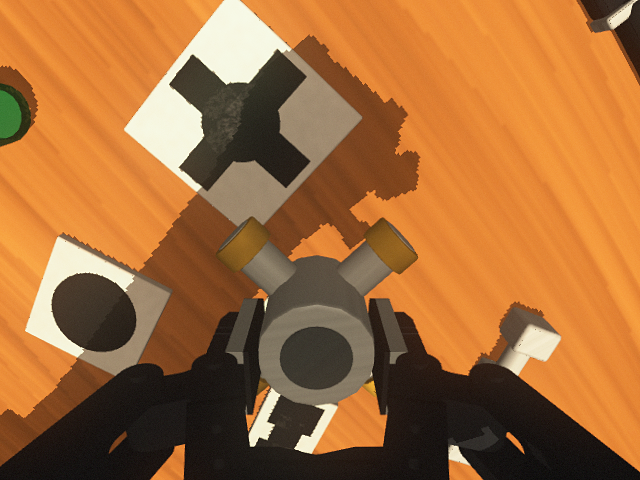

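The splitter is held squarely and its board is ahead at (242,120). The speed cap left the arm a little short of the target, so I continue.

```bash
python3 -m inch '[[[15.6,-11.2,15],[0,0,-0.011]],[[15.6,-11.2,15],[0,0,-0.011]],[[15.6,-11.2,15],[0,0,-0.011]],[[15.6,-11.2,15],[0,0,-0.011]],[[0,0,0],[0,0,0]],[[0,0,0],[0,0,0]]]'
python3 -c "
from h import *
o=r.get_obs();print(o['eef_pos'],np.degrees(o['eef_rot']))
plan(648.5,123,34,53.3,3)
c=r.camera('wrist');cv2.imwrite('pics/w4.png',c['image'][:,:,::-1])
print(ray(c,[[250,240]],.01))"
```

```text
t: 5.45
eef_pos: [0.6496, 0.1216, 0.0859]
eef_rot: [-3.14, 0.002, 0.928]
contact_force: [0.6, -0.3, -2.4]
width: 0.446
gripper_force: 61.4
[0.64955954 0.12162088 0.08593491] [-1.79898223e+02  8.86624372e-02  5.31738537e+01]
n=3 row=[[0.2,-0.6,17.3],[0,0,-0.0007]]
[[0.62546907 0.14648209]]
```

View pics/w4.png

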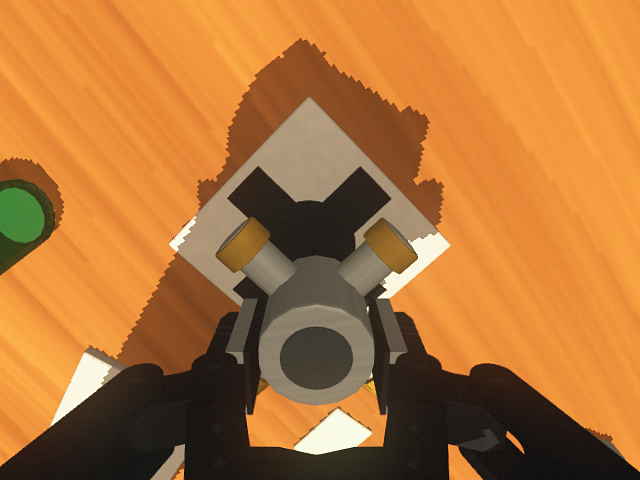

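The splitter is aligned with the outline, so I lower it and release.

```bash
python3 -m inch '[[[0,0,20],[0,0,0]],[[0,0,18],[0,0,0]],[[0,0,10],[0,0,0]],[[0,0,4],[0,0,0]],[[0,0,1],[0,0,0]],[[0,0,0],[0,0,0]],[[0,0,0],[0,0,0]]]'
python3 -m inch '[[[0,0,0],[0,0,0]],[[0,0,0],[0,0,0]],[[0,0,0],[0,0,0]],[[0,0,-20],[0,0,0]],[[0,0,-40],[0,0,0]],[[0,0,-40],[0,0,0]],[[0,0,0],[0,0,0]]]' 1
python3 -c "
from h import *
plan(664,-144.5,130,28.9,8)"
```

```text
t: 6.2
eef_pos: [0.6515, 0.1202, 0.0352]
eef_rot: [3.14, -0.001, 0.925]
contact_force: [0.5, 0.0, -2.3]
width: 0.446
gripper_force: 61.4
t: 6.9
eef_pos: [0.6563, 0.1216, 0.1427]
eef_rot: [3.132, -0.012, 0.925]
contact_force: [0.4, 0.3, 1.3]
width: 0.999
gripper_force: 0.0
n=8 row=[[-21.9,25.4,1.6],[0,0,0.0525]]
```

```bash
python3 -m inch '[[[-22,25.4,1.6],[0,0,0.0525]],[[-22,25.4,1.6],[0,0,0.0525]],[[-22,25.4,1.6],[0,0,0.0525]],[[-22,25.4,1.6],[0,0,0.0525]],[[-22,25.4,1.6],[0,0,0.0525]],[[-22,25.4,1.6],[0,0,0.0525]],[[-22,25.4,1.6],[0,0,0.0525]],[[-22,25.4,1.6],[0,0,0.0525]]]' 1
python3 -m inch '[[[0,0,0],[0,0,0]],[[0,0,0],[0,0,0]],[[0,0,0],[0,0,0]]]'
cat > look.py <<'E'
import sys
from h import *
c=r.camera('wrist');cv2.imwrite(f'pics/{sys.argv[1]}.png',c['image'][:,:,::-1])
np.savez('c.npz',im=c['image'],**{k:c[k] for k in('camera_matrix','dist','camera_from_world')})
o=r.get_obs();print(o['eef_pos'],np.degrees(o['eef_rot']))
E
python3 look.py w5; python3 - <<'E'
from h import *
c=np.load('c.npz');im=c['im'];hsv=cv2.cvtColor(im,cv2.COLOR_RGB2HSV)
q=proj(c,[[.664,-.1445,.03],[.664,-.1445,.048]]);print(q)
m=(hsv[...,1]<90);m[300:]=0
b=blob(m);print(rect(ray(c,b,.03)),b.min(0),b.max(0))
# top view of placed splitter
t=r.camera('top');im=t['image'];h=cv2.cvtColor(im,cv2.COLOR_RGB2HSV)
cv2.imwrite('pics/t1.png',cv2.resize(im[120:210,225:315,::-1],(360,360),interpolation=cv2.INTER_CUBIC))
E
```

```text
t: 7.7
eef_pos: [0.6579, -0.1481, 0.1213]
eef_rot: [3.141, -0.0, 0.503]
contact_force: [0.1, -0.4, -0.2]
width: 0.997
gripper_force: 0.0
t: 8.0
eef_pos: [0.6583, -0.1445, 0.1214]
eef_rot: [-3.14, -0.001, 0.507]
contact_force: [0.5, 0.7, 0.2]
width: 1.003
gripper_force: 0.0
[ 0.65843954 -0.14394669  0.12152076] [-1.79922219e+02 -7.08711385e-02  2.91263602e+01]
[[319.49540055 233.14612388]
 [319.68808598 243.55988641]]
(array([ 695.5, -129.7]), 64.7, 28.8, 28.9) [297 111] [351 229]
```

```bash
python3 - <<'E'
import cv2,numpy as np
a=cv2.imread('pics/w5.png');b=cv2.imread('pics/t1.png')
cv2.imwrite('pics/m5.png',np.hstack([cv2.resize(a,(480,360)),b[:,:300]]))
E
```

```text
(no output)
```

View pics/m5.png

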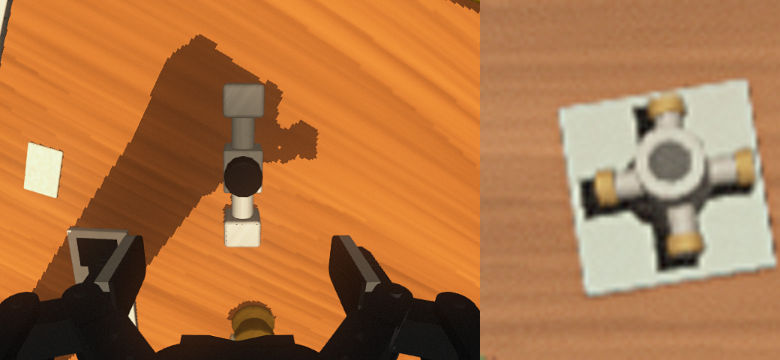

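The manifold is straight ahead at yaw 29°, with its knob at about (324,236) at full scale. In the top crop the splitter lies on its board but looks a few millimetres off, so I measure both.

```bash
cat > spl.py <<'E'
from h import *
t=r.camera('top');h=cv2.cvtColor(t['image'],cv2.COLOR_RGB2HSV)
m=np.zeros(h.shape[:2],np.uint8);g=(h[...,0]>13)&(h[...,0]<30)&(h[...,1]>70)
w=(h[...,1]<60)&(h[...,2]>130)
hull=np.zeros_like(m);W=np.zeros_like(m);W[125:208,235:310]=w[125:208,235:310]
b=blob(W);cv2.fillPoly(hull,[cv2.convexHull(b)],1);hull=cv2.erode(hull,np.ones((3,3)))
print('board',rect(ray(t,b,.008)))
n,l,s,c=cv2.connectedComponentsWithStats((g&(hull>0)).astype(np.uint8))
c=[c[i] for i in range(1,n) if s[i,4]>8];p=ray(t,c,.021)*1000;print(p.round(1),'centre',p.mean(0))
E
python3 spl.py; python3 - <<'E'
from h import *
c=np.load('c.npz');k=blob((c['im'].max(2)<40)[160:280,270:380])+[270,160]
e=cv2.minEnclosingCircle(k.astype(np.float32));print(e);t=ray(c,[e[0]],.048)[0]*1000;print(t)
plan(t[0],t[1],40,29,2)
E
```

```text
board (array([648.2, 122.7]), 110.6, 108.9, 8.0)
[[691.2 122.4]
 [654.3  76.9]
 [644.  155.7]
 [612.3 112.6]] centre [650.45260573 116.91667884]
((317.5, 221.5), 20.408430099487305)
[ 674.0112586  -137.60687506]
n=2 row=[[8.4,0.9,40.8],[0,0,0.0011]]
```

```bash
python3 - <<'E'
from h import *
c=np.load('c.npz')
for th in(30,50,70,90):
    k=blob((c['im'].max(2)<th)[180:290,280:370])+[280,180]
    e=cv2.minEnclosingCircle(k.astype(np.float32));t=ray(c,[e[0]],.048)[0]*1000;print(th,e,t)
E
```

```text
30 ((300.0, 228.0), 9.999999747378752e-05) [ 666.50181388 -131.35424891]
50 ((322.6326904296875, 234.6648406982422), 26.701690673828125) [ 669.04997452 -143.44357803]
70 ((323.5, 235.22222900390625), 27.336883544921875) [ 669.003219   -143.99066833]
90 ((323.7907409667969, 235.16256713867188), 27.546464920043945) [ 669.10584787 -144.10760437]
```

```bash
python3 -c "
from h import *
o=r.get_obs();print(o['eef_pos'],o['eef_rot'])
plan(666.5,-144.3,40,29,2)"
```

```text
[ 0.65843895 -0.14415628  0.12159742] [-3.14065192e+00 -9.96508813e-04  5.08439257e-01]
n=2 row=[[3.5,2.0,40.8],[0,0,0.0011]]
```

```bash
python3 -m inch '[[[3.5,2,40],[0,0,0.001]],[[3.5,2,40],[0,0,0.001]],[[0,0,22],[0,0,0]],[[0,0,12],[0,0,0]],[[0,0,0],[0,0,0]],[[0,0,0],[0,0,0]]]'
python3 -m inch '[[[0,0,0],[0,0,0]],[[0,0,0],[0,0,0]],[[0,0,0],[0,0,0]],[[0,0,0],[0,0,0]],[[0,0,0],[0,0,0]],[[0,0,0],[0,0,0]],[[0,0,0],[0,0,0]],[[0,0,0],[0,0,0]]]' 0
python3 -m inch '[[[0,0,-25],[0,0,0]],[[0,0,-45],[0,0,0]],[[0,0,-45],[0,0,0]],[[0,0,0],[0,0,0]],[[0,0,0],[0,0,0]]]'
python3 -c "
from h import *
plan(481.5,-96,122,27.1,6)"
```

```text
t: 8.75
eef_pos: [0.6671, -0.1466, 0.0086]
eef_rot: [3.141, -0.002, 0.504]
contact_force: [-0.1, -0.0, 0.0]
width: 1.0
gripper_force: 0.0
t: 9.55
eef_pos: [0.6667, -0.1468, 0.0086]
eef_rot: [3.141, -0.001, 0.503]
contact_force: [-0.1, 1.3, 5.7]
width: 0.335
gripper_force: 62.0
t: 10.05
eef_pos: [0.6658, -0.1473, 0.1225]
eef_rot: [3.141, -0.0, 0.503]
contact_force: [-0.9, 0.4, -5.2]
width: 0.336
gripper_force: 60.9
n=6 row=[[-23.1,-22.0,0.1],[0,0,0.0049]]
```

```bash
python3 -m inch '[[[-23,-22,0],[0,0,0.005]],[[-23,-22,0],[0,0,0.005]],[[-23,-22,0],[0,0,0.005]],[[-23,-22,0],[0,0,0.005]],[[-23,-22,0],[0,0,0.005]],[[-23,-22,0],[0,0,0.005]],[[0,0,0],[0,0,0]],[[0,0,0],[0,0,0]]]'
python3 -m inch '[[[0,0,25],[0,0,0]],[[0,0,25],[0,0,0]],[[0,0,0],[0,0,0]],[[0,0,0],[0,0,0]]]'
python3 look.py w6
python3 -c "
from h import *
plan(482.5,-96,20,27.1,3)"
```

```text
t: 10.85
eef_pos: [0.4783, -0.0952, 0.1195]
eef_rot: [-3.138, 0.006, 0.473]
contact_force: [0.4, 0.8, -4.4]
width: 0.334
gripper_force: 61.0
t: 11.25
eef_pos: [0.4815, -0.0956, 0.0714]
eef_rot: [-3.14, 0.002, 0.473]
contact_force: [0.1, 0.3, -4.2]
width: 0.337
gripper_force: 60.8
[ 0.48272846 -0.09569243  0.07248481] [-1.79992323e+02 -9.47007095e-03  2.70818298e+01]
n=3 row=[[-0.1,0.1,17.5],[0,0,-0.0001]]
```

View pics/w6.png

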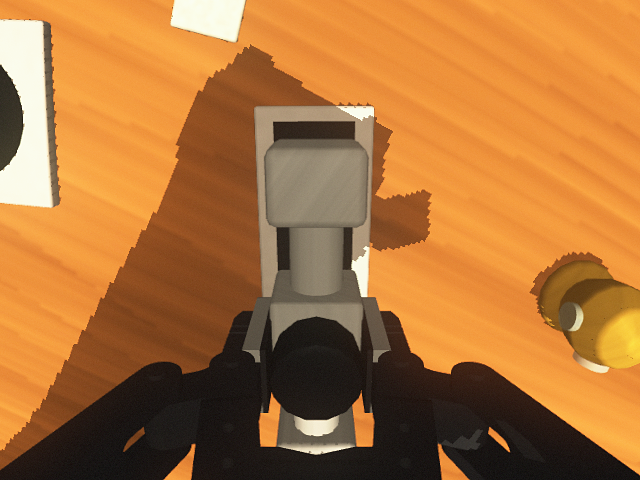

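The manifold is held level above its board. I check the far-end edges: nut at (316,142), felt at (314,122), board edge at (315,106).

```bash
python3 -c "
from h import *
c=np.load('c.npz');u=np.array([np.cos(np.radians(27.1)),np.sin(np.radians(27.1))]);v=np.array([-u[1],u[0]])
for n,p,z,L in(('nut',(316.5,141),.094,65),('board',(315,106.5),.008,75)):
  q=ray(c,[p],z)[0]*1000-u*L;print(n,q,q@u,q@v)
"
```

```text
nut [484.6621048  -95.23460233] 388.0687735227332 -305.5644160096579
board [481.48091295 -95.95869602] 384.9069786093713 -304.7598377309381
```

```bash
python3 -m inch '[[[-2.5,0,20],[0,0,0]],[[0,0,18],[0,0,0]],[[0,0,10],[0,0,0]],[[0,0,4],[0,0,0]],[[0,0,3],[0,0,0]],[[0,0,0],[0,0,0]],[[0,0,0],[0,0,0]]]'
python3 -m inch '[[[0,0,0],[0,0,0]],[[0,0,0],[0,0,0]],[[0,0,0],[0,0,0]],[[0,0,-20],[0,0,0]],[[0,0,-45],[0,0,0]],[[0,0,-45],[0,0,0]],[[0,0,0],[0,0,0]],[[0,0,0],[0,0,0]]]' 1
python3 -c "
from h import *
plan(388,-300,122,14.9,6)"
```

```text
t: 12.0
eef_pos: [0.4807, -0.0967, 0.0182]
eef_rot: [3.141, -0.001, 0.473]
contact_force: [0.1, 0.2, -4.1]
width: 0.334
gripper_force: 60.9
t: 12.8
eef_pos: [0.4814, -0.097, 0.1294]
eef_rot: [3.139, -0.004, 0.473]
contact_force: [-0.2, -0.5, -0.3]
width: 0.999
gripper_force: 0.0
n=6 row=[[-27.2,25.6,1.2],[0,0,0.0354]]
```

```bash
python3 -m inch '[[[-27,25.6,1.2],[0,0,0.035]],[[-27,25.6,1.2],[0,0,0.035]],[[-27,25.6,1.2],[0,0,0.035]],[[-27,25.6,1.2],[0,0,0.035]],[[-27,25.6,1.2],[0,0,0.035]],[[-27,25.6,1.2],[0,0,0.035]],[[0,0,0],[0,0,0]],[[0,0,0],[0,0,0]]]'
python3 -m inch '[[[0,0,0],[0,0,0]],[[0,0,0],[0,0,0]]]'
python3 look.py w7
python3 - <<'E'
from h import *
c=np.load('c.npz');h=cv2.cvtColor(c['im'],cv2.COLOR_RGB2HSV)
m=(h[...,1]<110)&(h[...,2]>50);m[310:]=0;b=blob(m);print(rect(ray(c,b,.03)),b.min(0),b.max(0))
print(proj(c,[.388,-.3005,.03]))
t=r.camera('top');im=t['image'];h=cv2.cvtColor(im,cv2.COLOR_RGB2HSV)
k=blob((h[...,2]<60)[222:248,358:384])+[358,222];e=cv2.minEnclosingCircle(k.astype(np.float32));print(e,ray(t,[e[0]],.056))
a=cv2.imread('pics/w7.png')
cv2.imwrite('pics/m7.png',np.hstack([cv2.resize(a,(440,330)),cv2.resize(im[192:282,325:415,::-1],(330,330),interpolation=cv2.INTER_CUBIC)]))
E
```

```text
t: 13.6
eef_pos: [0.3857, -0.2996, 0.1186]
eef_rot: [-3.139, 0.002, 0.26]
contact_force: [0.9, 1.0, -0.4]
width: 1.0
gripper_force: 0.0
t: 13.8
eef_pos: [0.3882, -0.2978, 0.1197]
eef_rot: [-3.14, 0.0, 0.266]
contact_force: [-0.4, 0.7, -0.8]
width: 0.999
gripper_force: 0.0
[ 0.38832644 -0.29795381  0.11989417] [-1.79946154e+02  6.51058110e-03  1.52352789e+01]
(array([ 448.2, -128. ]), 65.4, 57.0, 26.9) [0 0] [ 99 128]
[[319.49149398 244.16008389]]
((371.56451416015625, 235.1774139404297), 5.855494022369385) [[ 0.4812122  -0.09683759]]
```

View pics/m7.png

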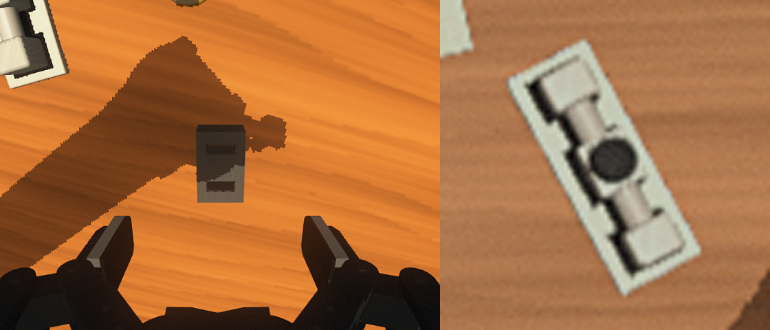

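The manifold sits well: its knob is at (481,-97) mm against a board centre of (481.5,-96.4). The weight is at (321,243), aligned with the gripper.

```bash
python3 -m inch '[[[0,1,40],[0,0,0]],[[0,1,40],[0,0,0]],[[0,0,22],[0,0,0]],[[0,0,12],[0,0,0]],[[0,0,0],[0,0,0]],[[0,0,0],[0,0,0]]]'
python3 -m inch '[[[0,0,0],[0,0,0]],[[0,0,0],[0,0,0]],[[0,0,0],[0,0,0]],[[0,0,0],[0,0,0]],[[0,0,0],[0,0,0]],[[0,0,0],[0,0,0]],[[0,0,0],[0,0,0]],[[0,0,0],[0,0,0]]]' 0
python3 -m inch '[[[0,0,-25],[0,0,0]],[[0,0,-45],[0,0,0]],[[0,0,-45],[0,0,0]],[[0,0,0],[0,0,0]],[[0,0,0],[0,0,0]]]'
python3 -c "
from h import *
plan(386,276,122,-23.2,20)"
```

```text
t: 14.5
eef_pos: [0.3891, -0.3017, 0.007]
eef_rot: [3.141, -0.001, 0.263]
contact_force: [0.0, -0.6, -0.4]
width: 0.999
gripper_force: 0.0
t: 15.3
eef_pos: [0.3888, -0.3014, 0.0074]
eef_rot: [3.141, -0.001, 0.263]
contact_force: [-1.2, 1.1, 4.8]
width: 0.457
gripper_force: 63.6
t: 15.8
eef_pos: [0.3875, -0.3011, 0.1211]
eef_rot: [-3.142, 0.0, 0.263]
contact_force: [-0.9, -0.1, -8.0]
width: 0.452
gripper_force: 63.8
n=20 row=[[-1.7,-29.4,-0.0],[0,0,0.0334]]
```

```bash
python3 -c "
from h import *
plan(450,0,122,86,10)
plan(386,276,122,156.8,10,[450,0,122,86])"
```

```text
n=10 row=[[28.0,-17.0,-0.1],[0,0,-0.1238]]
n=10 row=[[29.2,7.7,0.0],[0,0,-0.1236]]
```

```bash
python3 -m inch '[[[28,-17,0],[0,0,-0.124]],[[28,-17,0],[0,0,-0.124]],[[28,-17,0],[0,0,-0.124]],[[28,-17,0],[0,0,-0.124]],[[28,-17,0],[0,0,-0.124]]]'
python3 -m inch '[[[28,-17,0],[0,0,-0.124]],[[28,-17,0],[0,0,-0.124]],[[28,-17,0],[0,0,-0.124]],[[28,-17,0],[0,0,-0.124]],[[28,-17,0],[0,0,-0.124]],[[0,0,0],[0,0,0]]]'
python3 -c "
from h import *
print(r.get_obs()['joint_positions'])
plan(386,276,122,156.8,10)"
```

```text
t: 16.3
eef_pos: [0.4649, -0.1589, 0.1175]
eef_rot: [-3.134, 0.002, 0.888]
contact_force: [1.3, -0.6, -7.2]
width: 0.452
gripper_force: 63.7
t: 16.9
eef_pos: [0.4443, 0.0052, 0.1174]
eef_rot: [-3.13, -0.003, 1.513]
contact_force: [-0.0, -0.5, -7.6]
width: 0.458
gripper_force: 63.7
[ 0.27852417  0.17794609 -0.40390948  2.14963771  0.0871842   0.84047705
 -0.23619741]
n=10 row=[[28.3,8.2,-0.5],[0,0,-0.1223]]
```

```bash
python3 -m inch '[[[28.3,8.2,0],[0,0,-0.122]],[[28.3,8.2,0],[0,0,-0.122]],[[28.3,8.2,0],[0,0,-0.122]],[[28.3,8.2,0],[0,0,-0.122]],[[28.3,8.2,0],[0,0,-0.122]]]'
python3 -m inch '[[[28.3,8.2,0],[0,0,-0.122]],[[28.3,8.2,0],[0,0,-0.122]],[[28.3,8.2,0],[0,0,-0.122]],[[28.3,8.2,0],[0,0,-0.122]],[[28.3,8.2,0],[0,0,-0.122]],[[0,0,0],[0,0,0]],[[0,0,0],[0,0,0]]]'
python3 -c "
from h import *
print(r.get_obs()['joint_positions'])
plan(386,276,60,156.8,4)"
```

```text
t: 17.4
eef_pos: [0.4633, 0.1433, 0.1181]
eef_rot: [-3.136, -0.002, 2.116]
contact_force: [1.1, 0.7, -7.6]
width: 0.457
gripper_force: 63.7
t: 18.1
eef_pos: [0.3928, 0.2693, 0.1185]
eef_rot: [-3.136, -0.004, 2.724]
contact_force: [0.1, -0.8, -7.1]
width: 0.454
gripper_force: 63.7
[-0.01617354  0.28849428 -0.73965218  2.06924318  0.2498019   0.87854117
  0.25604188]
n=4 row=[[2.2,0.8,14.6],[0,0,-0.0031]]
```

```bash
python3 -m inch '[[[2.2,0.8,14.6],[0,0,-0.003]],[[2.2,0.8,14.6],[0,0,-0.003]],[[2.2,0.8,14.6],[0,0,-0.003]],[[2.2,0.8,14.6],[0,0,-0.003]],[[0,0,0],[0,0,0]],[[0,0,0],[0,0,0]],[[0,0,0],[0,0,0]]]'
python3 look.py w8
python3 -c "
from h import *
plan(386,276,17,156.8,3)"
```

```text
t: 18.8
eef_pos: [0.3897, 0.2778, 0.0634]
eef_rot: [3.14, 0.001, 2.735]
contact_force: [0.2, 0.4, -7.7]
width: 0.455
gripper_force: 63.6
[0.38986265 0.27782122 0.06364226] [1.79904196e+02 6.84551214e-02 1.56689421e+02]
n=3 row=[[0.9,-1.1,15.5],[0,0,-0.0006]]
```

View pics/w8.png

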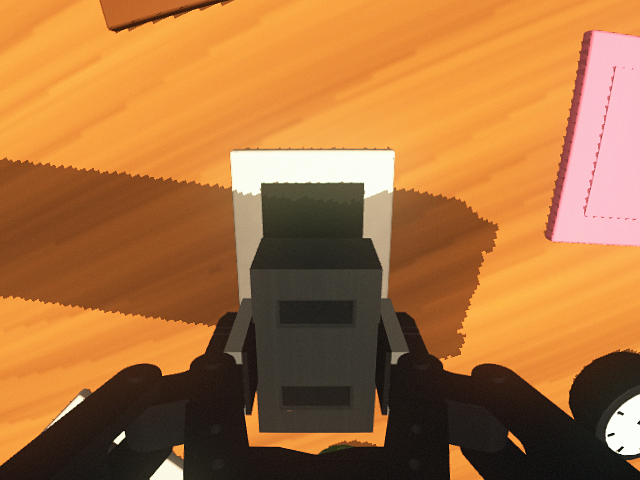

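The weight is held over its board. Its front top edge is at (315,269) and the board's front edge at (312,151).

```bash
python3 -c "
from h import *
c=np.load('c.npz');a=np.radians(156.7);u=np.array([np.cos(a),np.sin(a)]);v=np.array([u[1],-u[0]])
for n,p,z,L in(('weight',(315.5,269),.0863,31),('board',(312.5,151),.008,50)):
  q=ray(c,[p],z)[0]*1000-u*L;print(n,q,q@u,q@v)
"
```

```text
weight [391.91408933 276.6146962 ] -250.53837811666062 409.07562218076566
board [385.68969262 277.78078503] -244.36036229300547 407.6845801219579
```

```bash
python3 -m inch '[[[5,-1.3,15],[0,0,0]],[[0,0,14],[0,0,0]],[[0,0,10],[0,0,0]],[[0,0,5],[0,0,0]],[[0,0,3],[0,0,0]],[[0,0,0],[0,0,0]],[[0,0,0],[0,0,0]]]'
python3 -m inch '[[[0,0,0],[0,0,0]],[[0,0,0],[0,0,0]],[[0,0,0],[0,0,0]],[[0,0,-20],[0,0,0]],[[0,0,-45],[0,0,0]],[[0,0,-45],[0,0,0]],[[0,0,0],[0,0,0]],[[0,0,0],[0,0,0]]]' 1
python3 -c "
from h import *
plan(540,405,130,156.8,5)"
```

```text
t: 19.55
eef_pos: [0.3844, 0.2785, 0.0162]
eef_rot: [3.14, 0.0, 2.735]
contact_force: [-1.0, 0.0, -7.8]
width: 0.456
gripper_force: 63.7
t: 20.35
eef_pos: [0.3854, 0.2789, 0.1279]
eef_rot: [3.138, 0.004, 2.735]
contact_force: [-0.9, 0.9, -0.5]
width: 1.002
gripper_force: 0.0
n=5 row=[[-18.4,35.4,-0.4],[0,0,-0.0004]]
```

```bash
python3 -m inch '[[[-18.4,35.4,0],[0,0,0]],[[-18.4,35.4,0],[0,0,0]],[[-18.4,35.4,0],[0,0,0]],[[-18.4,35.4,0],[0,0,0]],[[-18.4,35.4,0],[0,0,0]],[[0,0,0],[0,0,0]],[[0,0,0],[0,0,0]],[[0,0,0],[0,0,0]]]'
python3 look.py w9
python3 - <<'E'
from h import *
c=np.load('c.npz');h=cv2.cvtColor(c['im'],cv2.COLOR_RGB2HSV)
q=proj(c,[.54,.404,.032])[0];print(q)
u,v=q.round().astype(int);s=70
m=((h[...,1]<60)&(h[...,2]>120))[v-s:v+s,u-s:u+s]
b=blob(m)+[u-s,v-s];print(rect(ray(c,b,.032)))
t=r.camera('top');im=t['image'];h=cv2.cvtColor(im,cv2.COLOR_RGB2HSV)
a=cv2.imread('pics/w9.png')
cv2.imwrite('pics/m9.png',np.hstack([cv2.resize(a,(440,330)),cv2.resize(im[242:324,164:246,::-1],(330,330),interpolation=cv2.INTER_CUBIC)]))
E
```

```text
t: 21.15
eef_pos: [0.5366, 0.4031, 0.1242]
eef_rot: [-3.138, -0.002, 2.736]
contact_force: [0.0, 0.6, 0.2]
width: 0.995
gripper_force: 0.0
[0.5367665  0.40302273 0.12475803] [-1.79838662e+02 -5.37257078e-02  1.56743393e+02]
[320.58073719 242.86146981]Traceback (most recent call last):
  File "<stdin>", line 6, in <module>
  File "h.py", line 19, in blob
    return max(cs,key=cv2.contourArea).reshape(-1,2)
           ~~~^^^^^^^^^^^^^^^^^^^^^^^^
ValueError: max() iterable argument is empty
```

```bash
python3 - <<'E'
from h import *
im=r.camera('top')['image']
a=cv2.imread('pics/w9.png')
cv2.imwrite('pics/m9.png',np.hstack([cv2.resize(a,(440,330)),cv2.resize(im[242:324,164:246,::-1],(330,330),interpolation=cv2.INTER_CUBIC)]))
E
```

```text
(no output)
```

View pics/m9.png

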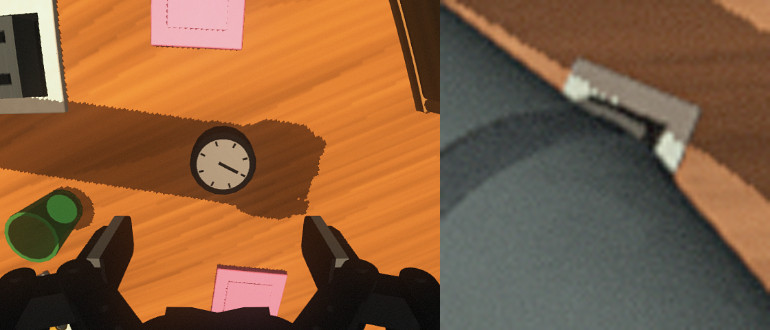

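The gauge dial is at about (323,237) and the tumbler is well clear of the left finger. I descend on the gauge.

```bash
python3 -m inch '[[[-1.5,2.5,40],[0,0,0]],[[0,0,40],[0,0,0]],[[0,0,24],[0,0,0]],[[0,0,11],[0,0,0]],[[0,0,0],[0,0,0]],[[0,0,0],[0,0,0]]]'
python3 -m inch '[[[0,0,0],[0,0,0]],[[0,0,0],[0,0,0]],[[0,0,0],[0,0,0]],[[0,0,0],[0,0,0]],[[0,0,0],[0,0,0]],[[0,0,0],[0,0,0]],[[0,0,0],[0,0,0]]]' 0
python3 -m inch '[[[0,0,-25],[0,0,0]],[[0,0,-50],[0,0,0]],[[0,0,-50],[0,0,0]],[[0,0,-30],[0,0,0]],[[0,0,0],[0,0,0]],[[0,0,0],[0,0,0]]]'
python3 -c "
from h import *
plan(470,92.5,160,110,10)"
```

```text
t: 21.85
eef_pos: [0.5413, 0.4066, 0.0124]
eef_rot: [3.14, 0.001, 2.735]
contact_force: [-0.2, 0.2, 0.7]
width: 1.0
gripper_force: 0.0
t: 22.55
eef_pos: [0.5422, 0.4074, 0.0135]
eef_rot: [3.138, 0.002, 2.735]
contact_force: [-0.1, -0.9, 5.4]
width: 0.625
gripper_force: 63.8
t: 23.15
eef_pos: [0.5408, 0.4057, 0.1664]
eef_rot: [3.141, 0.001, 2.735]
contact_force: [-0.2, -1.2, -1.7]
width: 0.628
gripper_force: 63.8
n=10 row=[[-17.3,-28.1,0.6],[0,0,0.0815]]
```

```bash
python3 -m inch '[[[-17.3,-28,0],[0,0,0.0815]],[[-17.3,-28,0],[0,0,0.0815]],[[-17.3,-28,0],[0,0,0.0815]],[[-17.3,-28,0],[0,0,0.0815]],[[-17.3,-28,0],[0,0,0.0815]]]'
python3 -m inch '[[[-17.3,-28,0],[0,0,0.0815]],[[-17.3,-28,0],[0,0,0.0815]],[[-17.3,-28,0],[0,0,0.0815]],[[-17.3,-28,0],[0,0,0.0815]],[[-17.3,-28,0],[0,0,0.0815]],[[0,0,0],[0,0,0]],[[0,0,0],[0,0,0]]]'
python3 -c "
from h import *
plan(470,92.5,70,110,4)"
```

```text
t: 23.65
eef_pos: [0.5364, 0.2393, 0.1626]
eef_rot: [-3.136, -0.002, 2.323]
contact_force: [-0.4, -0.1, -1.3]
width: 0.631
gripper_force: 63.8
t: 24.35
eef_pos: [0.4689, 0.0919, 0.1638]
eef_rot: [-3.137, -0.001, 1.918]
contact_force: [-0.1, 1.2, -2.9]
width: 0.629
gripper_force: 63.8
n=4 row=[[0.1,0.3,23.5],[0,0,-0.0004]]
```

```bash
python3 -m inch '[[[0,0,30],[0,0,0]],[[0,0,30],[0,0,0]],[[0,0,30],[0,0,0]],[[0,0,0],[0,0,0]],[[0,0,0],[0,0,0]],[[0,0,0],[0,0,0]]]'
python3 look.py w10
```

```text
t: 24.95
eef_pos: [0.4723, 0.0945, 0.0771]
eef_rot: [3.139, -0.0, 1.921]
contact_force: [-0.1, -0.4, -0.8]
width: 0.623
gripper_force: 64.0
[0.4725901  0.09434398 0.07747619] [1.79800125e+02 1.66414488e-02 1.10041766e+02]
```

View pics/w10.png

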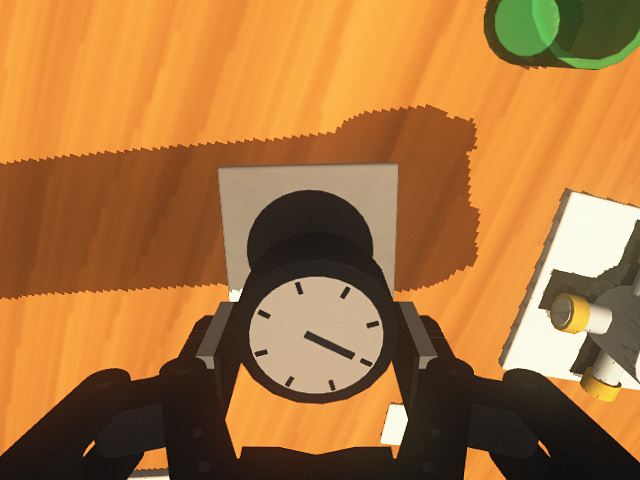

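The gauge is held with its dial at (316,333). The board's front edge is at (309,166).

```bash
python3 -c "
from h import *
c=np.load('c.npz');print(ray(c,[(316,333)],.096)*1000)
a=np.radians(111.4);q=ray(c,[(309,166)],.008)[0]*1000;print(q-45*np.array([np.cos(a),np.sin(a)]))
"
```

```text
[[471.49429772  99.2624121 ]]
[470.97004321  94.10749263]
```

```bash
python3 -m inch '[[[-4,-1.8,20],[0,0,0]],[[0,0,17],[0,0,0]],[[0,0,10],[0,0,0]],[[0,0,5],[0,0,0]],[[0,0,3],[0,0,0]],[[0,0,0],[0,0,0]],[[0,0,0],[0,0,0]]]'
python3 -m inch '[[[0,0,0],[0,0,0]],[[0,0,0],[0,0,0]],[[0,0,0],[0,0,0]],[[0,0,-20],[0,0,0]],[[0,0,-50],[0,0,0]],[[0,0,-50],[0,0,0]],[[0,0,0],[0,0,0]],[[0,0,0],[0,0,0]]]' 1
python3 -c "
from h import *
plan(651,117.5,140,97.5,5)
plan(651,117.5,140,53,8)"
```

```text
t: 25.7
eef_pos: [0.4713, 0.0893, 0.0216]
eef_rot: [3.14, 0.0, 1.92]
contact_force: [0.2, 0.2, -2.2]
width: 0.63
gripper_force: 64.0
t: 26.5
eef_pos: [0.472, 0.0892, 0.1428]
eef_rot: [3.137, 0.002, 1.92]
contact_force: [0.1, 0.0, -0.1]
width: 1.001
gripper_force: 0.0
n=5 row=[[-3.8,36.1,0.6],[0,0,0.0436]]
n=8 row=[[5.7,22.9,0.4],[0,0,0.1243]]
```

```bash
python3 -m inch '[[[-3.8,36,0],[0,0,0.0436]],[[-3.8,36,0],[0,0,0.0436]],[[-3.8,36,0],[0,0,0.0436]],[[-3.8,36,0],[0,0,0.0436]],[[-3.8,36,0],[0,0,0.0436]],[[0,0,0],[0,0,0]],[[0,0,0],[0,0,0]],[[0,0,0],[0,0,0]]]' 1
python3 look.py w11; python3 spl.py
python3 - <<'E'
from h import *
t=r.camera('top');im=t['image']
a=cv2.imread('pics/w11.png')
cv2.imwrite('pics/m11.png',np.hstack([cv2.resize(a,(440,330)),cv2.resize(im[130:330,150:350,::-1],(350,330),interpolation=cv2.INTER_CUBIC)]))
E
```

```text
t: 27.3
eef_pos: [0.6467, 0.1172, 0.1391]
eef_rot: [-3.137, 0.0, 1.703]
contact_force: [0.1, 0.6, 0.8]
width: 0.997
gripper_force: 0.0
[0.64687292 0.11722557 0.13967127] [-1.79819148e+02  1.50405815e-02  9.75717602e+01]Traceback (most recent call last):
  File "spl.py", line 6, in <module>
    b=blob(W);cv2.fillPoly(hull,[cv2.convexHull(b)],1);hull=cv2.erode(hull,np.ones((3,3)))
  File "h.py", line 19, in blob
    return max(cs,key=cv2.contourArea).reshape(-1,2)
           ~~~^^^^^^^^^^^^^^^^^^^^^^^^
ValueError: max() iterable argument is empty
```

View pics/m11.png

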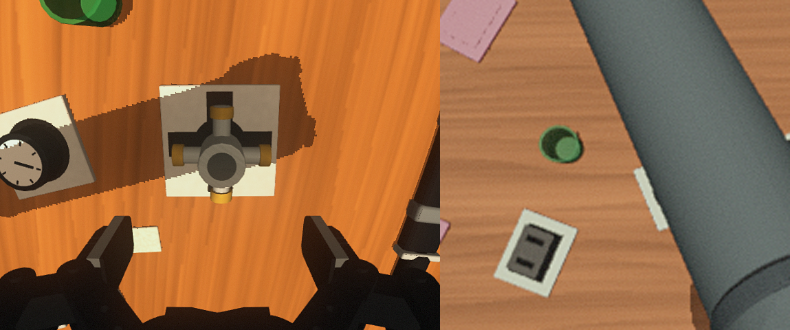

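In the wrist view the weight looks well seated, but the splitter is clearly off towards the bottom of the picture. I quantify the offset and regrip it.

```bash
python3 - <<'E'
from h import *
c=np.load('c.npz');k=16/11
n=ray(c,np.array([[178,154],[265,155],[222,112],[221,197]])*k,.019)*1000
b=ray(c,np.array([[160,86],[280,84],[275,196],[166,196]])*k,.008)*1000
t=ray(c,np.array([[221.5,166.5]])*k,.053)*1000
print(n.mean(0),t,b.mean(0),rect(b/1000))
d=b.mean(0)-n.mean(0);a=np.radians(97.6);print(d,'tool x,y',d@[np.cos(a),np.sin(a)],d@[np.sin(a),-np.cos(a)])
plan(*(n.mean(0)),33,97.6,4)
E
```

```text
[650.98762933 116.90095496] [[650.60599458 117.78423261]] [648.71925062 125.13633079] (array([648.3, 124.7]), 109.7, 109.6, 8.5)
[-2.26837871  8.23537582] tool x,y 8.463040077288719 -1.1592711533913813
n=4 row=[[-0.2,0.8,26.9],[0,0,-0.0002]]
```

```bash
python3 -m inch '[[[0,3,40],[0,0,0]],[[0,1,35],[0,0,0]],[[0,0,20],[0,0,0]],[[0,0,11],[0,0,0]],[[0,0,0],[0,0,0]],[[0,0,0],[0,0,0]]]'
python3 -m inch '[[[0,0,0],[0,0,0]],[[0,0,0],[0,0,0]],[[0,0,0],[0,0,0]],[[0,0,0],[0,0,0]],[[0,0,0],[0,0,0]],[[0,0,0],[0,0,0]],[[0,0,0],[0,0,0]]]' 0
```

```text
t: 28.05
eef_pos: [0.6536, 0.118, 0.0361]
eef_rot: [3.14, -0.0, 1.702]
contact_force: [0.3, 0.1, 0.4]
width: 1.002
gripper_force: 0.0
t: 28.75
eef_pos: [0.6536, 0.118, 0.0363]
eef_rot: [3.14, 0.0, 1.702]
contact_force: [-1.3, -0.6, 6.3]
width: 0.441
gripper_force: 60.8
```

```bash
python3 -m inch '[[[0,0,-10],[0,0,0]],[[0,0,-5],[0,0,0]],[[3.5,-1.8,0],[0,0,0]],[[3.5,-1.8,0],[0,0,0]],[[0,0,0],[0,0,0]],[[0,0,8],[0,0,0]],[[0,0,6],[0,0,0]],[[0,0,0],[0,0,0]]]'
python3 -m inch '[[[0,0,0],[0,0,0]],[[0,0,0],[0,0,0]],[[0,0,0],[0,0,0]]]'
```

```text
t: 29.55
eef_pos: [0.6483, 0.1242, 0.0364]
eef_rot: [-3.141, 0.0, 1.702]
contact_force: [-2.0, -0.2, 2.9]
width: 0.443
gripper_force: 61.4
t: 29.85
eef_pos: [0.6484, 0.1242, 0.0364]
eef_rot: [-3.141, 0.0, 1.702]
contact_force: [-3.9, -0.0, 5.7]
width: 0.442
gripper_force: 61.5
```

Pushing lightly on the board; release, lift, and swing the arm clear to the right for a top view.

```bash
python3 -m inch '[[[0,0,0],[0,0,0]],[[0,0,0],[0,0,0]],[[0,0,0],[0,0,0]],[[0,0,-20],[0,0,0]],[[0,0,-50],[0,0,0]],[[0,0,-50],[0,0,0]],[[0,0,-30],[0,0,0]]]' 1
python3 -m inch '[[[-45,0,0],[0,0,0.03]],[[-45,0,0],[0,0,0.03]],[[-45,0,0],[0,0,0.03]],[[-45,0,0],[0,0,0.03]],[[-45,0,0],[0,0,0.03]],[[-45,0,0],[0,0,0.03]],[[-45,0,0],[0,0,0.03]],[[-45,0,0],[0,0,0.03]]]'
python3 -m inch '[[[-45,0,0],[0,0,0.03]],[[-45,0,0],[0,0,0.03]],[[-45,0,0],[0,0,0.03]],[[-45,0,0],[0,0,0.03]],[[0,0,0],[0,0,0]],[[0,0,0],[0,0,0]]]'
python3 spl.py
python3 - <<'E'
from h import *
c=r.camera('top');im=c['image'];h=cv2.cvtColor(im,cv2.COLOR_RGB2HSV);S=h[...,1].astype(int);V=h[...,2].astype(int)
def go(name,u,v,hh,cond,z):
    m=np.zeros(S.shape,bool);m[v-hh:v+hh,u-hh:u+hh]=cond[v-hh:v+hh,u-hh:u+hh]
    b=blob(m);print(name,rect(ray(c,b,z)))
go('dial',286,243,18,(S<60)&(V>130),.04)
go('weight',206,282,17,(V>60)&(V<140),.038)
go('knob',371,236,12,V<60,.056)
cv2.imwrite('pics/t12.png',im[:,:,::-1])
E
```

```text
t: 30.55
eef_pos: [0.6507, 0.125, 0.1904]
eef_rot: [3.135, -0.001, 1.702]
contact_force: [1.1, 0.1, 0.8]
width: 0.998
gripper_force: 0.0
t: 31.35
eef_pos: [0.6578, -0.2367, 0.1857]
eef_rot: [3.141, -0.0, 1.461]
contact_force: [0.5, -0.8, -0.4]
width: 1.0
gripper_force: 0.0
t: 31.95
eef_pos: [0.6285, -0.4157, 0.185]
eef_rot: [-3.141, 0.001, 1.337]
contact_force: [0.6, 0.7, -0.8]
width: 0.996
gripper_force: 0.0
board (array([648.2, 122.7]), 110.4, 109.0, 7.8)
[[690.1 128.3]
 [653.2  83.1]
 [643.  162.6]
 [611.2 117.1]] centre [649.40129885 122.77404396]
dial (array([470.5,  89.8]), 76.8, 76.6, -0.9)
weight (array([388.7, 274.4]), 66.0, 39.8, -23.5)
knob (array([481.6, -96.7]), 23.7, 21.6, 88.9)
```

View pics/t12.png

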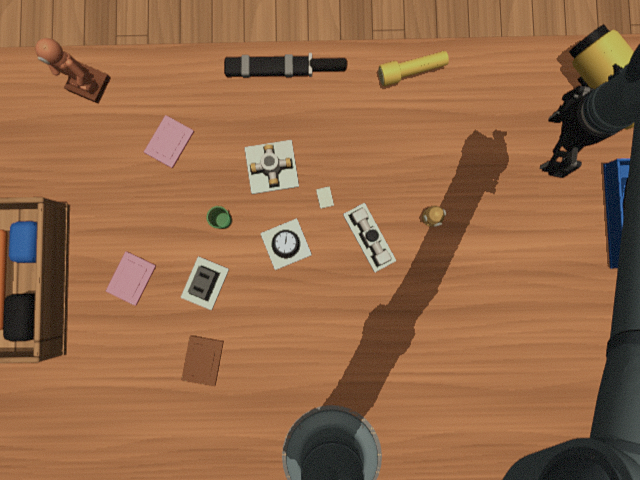

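The top view shows all four pieces flat on their outlines, with the helmet (433,216) and tumbler (219,217) unmoved and the arm clear. The splitter is now within about 2 mm and the weight within about 3 mm. The gauge dial is at (286,243) against a board centre of (286,244).

```bash
python3 -c "
from cell import r
print(r.finish_job())"
```

```text
the job is handed in; nothing more can be done
None
```

I laid all four pieces on their matching white boards and handed the job in at about 32 s of the 115 s allowed; by the final top view they lie flat within about 3 mm of centre (the gauge judged by eye), the helmet and tumbler look unmoved, and the hand-in returned no verdict.

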